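# Drop the lemon from the sliding drop cup into the blue bowl

## Robot

A 7-joint arm with a two-finger parallel gripper is mounted at the origin on a cart in front of the work surface, level with it; the furniture and walls round the work are solid. World frame = base frame: x ahead of the robot, y to its left, z up, the work surface at z = 0. Lengths are in m, angles in rad, forces in N, time in s.
With the tool pointing down it reaches from about 0.425 to 1.025 m from the base axis. Payload 9.4 kg.
Tool frame: the origin (TCP) lies at the very end of the fingers, on their centre line; the grasp point (between the pads) lies 19 mm behind it (ctrl.grasp_offset is the distance from the TCP to the grasp point, in m); z points along the fingers, y is the line along which they close (so a half turn about z gives the same grasp; the last joint's range is limited). The gripper opens to 85 mm and grips with 20 to 120 N. Pads are 22 mm wide; open, the fingers measure 114 mm over their backs; the gripper's body (76 mm by 85 mm) begins 54 mm behind the grasp point. The pads swing forward as they close: fully open they stand 13 mm farther back than shut.
Start: joints at [1.166, 0.599, -0.003, 1.599, 0.002, 0.943, -0.08], TCP at [0.233, -0.686, 0.199] pointing down, gripper open.
Joint ranges: [-2.57, 2.57], [-0.35, 1.97], [-1.29, 1.29], [0.11, 2.56], [-1.05, 4.19], [0.11, 1.86], [-2.63, 2.63]. Speed limits (rad/s): [2.22, 2.22, 3.01, 3.01, 3.14, 3.14, 3.14].

## Interface

Orientations are given as a 3x3 rotation matrix whose columns are the frame's x, y, z axes.
In Python, from rig import readout, camera, calibration, ctrl, look_for, outline_of, pinpoint gives the robot as it stands.
- The arm moves only by the tool move_arm, never from a script. Its argument "increments" is a list of rows, each an object with "jaw": the finger opening in mm, from 0 to 85.4; "translation": the shift along the tool's x, y, z in units of 200 mm (1.0 is 200 mm), a list of three; "roll": the turn about the tool's z in units of 0.1 rad (1.0 is 0.1 rad). In form: [{"jaw": jaw, "translation": [x, y, z], "roll": roll}, ...]. A call has 1 to 5 rows; each row shifts and turns the commanded pose from where the row before left it, along the tool's axes as they then stand; what a row does not reach is not made up. A row lasts 1/12 s, in which the tool goes at most 41.7 mm and 7.16 degrees, less where a joint would pass 70% of its speed; a pose out of reach is approached as far as the arm can. A call with a number of a shift or a turn outside -1 to 1 is refused whole. A call with a gripper value outside its range is refused whole. The fingers move at their own pace and stop on an object; "grip_force" is the grip in N (left out, the last holds). Time passes only in rows, so rows that do not move let the fingers close. It gives the time, the measured TCP pose, the force, the opening and the grip force at its end, in the units of the state.
- readout.read_state(): the state, without advancing time (a new reading comes with each control period).
- camera(name): name is "side" or "top" or "wrist"; returns (picture, depth): 480x640x3 uint8, red, green, blue; 480x640 float32, m along the optical axis (not along the pixel's ray), 0 where there is no reading.
- calibration(name): a dict with "mtx" (3x3 intrinsics, pixels), "R" (3x3) and "t" (3): a world point X has camera coordinates R X + t. Camera axes: x right, y down, z forward; pixel columns grow to the right and rows downward; lengths in m; the calibration is good to about 2 mm. The wrist camera is an equidistant fisheye: a pixel r from the principal point sees the ray r / f radians off the axis. A picture is of the moment at which its call begins: read the wrist's pose just before it. calibration takes no time and is no camera call; for the wrist camera it gives the pose at the moment of the call.
- ctrl.finish_job(): hands the job in; it is judged then, once.
Trained networks look in the newest picture that a camera, given by its name, has taken for a name from the list of things; names that differ only in an ending like _2 or _b are one class to them, and where a whole thing is asked for, a point or a joint stands for the part that bears it (a point fixed in the world has none). Each returns a list of dicts, best first, with "p" (0 to 1); they miss things now and then, are a little off and sometimes report something else, mostly with a low value. They report only what shows in the picture. A call takes as long as a camera call. They do not tell look-alikes from the thing itself.
- look_for(camera, target): "position" ([column, row] in pixels, amid what is visible of it).
- outline_of(camera, target): "pixels" (480x640 bool, what is visible of it) and "position" ([column, row] in pixels, amid what is visible of it).
- pinpoint(camera, target): "position" ([column, row] in pixels: a listed point, or the origin of a listed thing).
The state is a dict: "time": time; "q": joint angles; "dq": joint speeds; "effort": joint torques, N m; "tool_pos": TCP position; "orientation": TCP orientation; "contact_force": force on the tool from outside, world axes, zero at the start; "ft_torque": the same for the moment, N m; "gripper_width": finger opening in m; "gripper_force": force on a finger pad.
Only numpy, scipy, OpenCV 4.12 (cv2) and the standard library are available. Lean on these libraries where they do the work, as an engineer would, in place of code of your own. Each camera call takes 0.05 s, during which the arm holds its last target. There are 200 camera calls.

## Task

Slide the drop cup along its rail until it hangs over the blue bowl, then press its red thumb button fully home so that the hinged bottom swings open and the lemon falls into that bowl, and let the button go so that the bottom closes again. The button's height is set by hand and differs each time, so feel for it and press gently: more than 60 N anywhere on the stand or cup would bend it. Do not touch the lemon, and leave both bowls, the mug and the two shakers where they stand.

Things in the scene. Friction and masses are not known exactly. Their poses are not given: they have to be found in the camera images.
- frame: fixed gantry: 20 mm posts 245 mm high at x +90, y +-260 mm of its frame, feet 64 mm across; a 16 mm rail along y at x +90 mm, axis 215 mm above the worktop (clamps and carriage reach 233 mm). Origin on the worktop under the middle of the cup's line of travel; x points away from the robot, z up; yaw within 0.2 rad
- cup_mouth (a point): centre of the drop cup's lower mouth, 160 mm above the worktop; axes parallel to frame. Clear square cup open above, 96 x 96 mm outside, 88 mm inside, flat walls 160 to 230 mm above the worktop. The open flap hangs below it. It is pushed by its side walls; at its far side it hangs on a black carriage block on the rail (x +72 to +108 mm)
- carriage (a joint): slide of the cup along the rail, m: 0 midway (at the start), grows along the frame's +y, stops at -0.175 and +0.175. About 2.5 N of friction holds the cup where it is left
- housing_top (a point): centre of the top of the grey plunger housing (34 mm deep, 40 mm wide, 55 mm high) on the cup's near side, 230 mm above the worktop, 67 mm nearer than cup_mouth; moves with the cup. Straight above it is the red thumb button, 32 mm across, flat 26 mm top. Its height is set anew each time and not reported: top, unpressed, 266 to 301 mm above the worktop; it keeps its setting when pressed
- plunger (a joint): how far the thumb button is pressed down, m: 0 up, 0.020 at its hard stop. A spring returns it; with the lemon lying on the flap pressing takes about 3 N at first, and 13 N at the stop
- flap (a joint): opening of the orange hinged bottom, rad: 0 closed, 1.25 when the button is fully down, in proportion to the button's stroke, and it closes with the button. It is 86 mm square, hinged at the cup's far (+x) edge, its free edge swings down; open, it reaches down to about 78 mm above the worktop
- lemon: loose yellow lemon, 78 x 55 x 56 mm, about 0.11 kg, lying in the drop cup at the start; origin on its underside (as lying at first)
- lemon_center (a point): middle of the lemon
- blue_bowl: loose blue bowl, the target: 140 mm across the rim, 60 mm high, wall about 4 mm, about 0.5 kg; origin at the centre of its underside. It stands under the cup's line of travel (2 to 18 mm nearer the robot), 115 to 150 mm to one side or the other of the middle
- white_bowl: loose white bowl of the same shape under the other side: leave it alone
- mug: grey speckled mug, 70 mm across, 90 mm high, a bystander; origin under it
- salt: glass shaker with grey cap, 44 mm across, 90 mm high, a bystander; origin under it
- pepper: second such shaker, a bystander; origin under it
There are look-alikes about, which are no part of the job. Several things have the shape of the lemon; the one meant has the colours described above. Leave any turquoise look-alike of the blue_bowl alone.

How it is judged:
On the way, in this order (a step that is already met when the one before it is completed fails the run):
1. the closed cup, lemon still in it, hangs over the blue bowl (horizontal distance between cup_mouth and blue_bowl below 0.035 m and value of joint flap below 0.15 rad and height (world z) of lemon_center above 0.16 m), for 0.2 s.
2. the button is pressed home over the blue bowl and the bottom swings open (horizontal distance between cup_mouth and blue_bowl below 0.035 m and value of joint flap above 1 rad), for 0.1 s.
At the end, for the whole second after the job is handed in: The lemon lies still in the upright blue bowl (its middle within 45 mm of the bowl's axis and less than 75 mm above the worktop), the bowl within 30 mm of where it stood; the button is up again (within 3 mm) and the hinged bottom closed (under 0.1 rad) (horizontal distance between lemon_center and blue_bowl below 0.045 m and height (world z) of lemon_center below 0.075 m and linear speed of lemon below 0.05 m/s and angle between blue_bowl's own z axis and vertical below 0.1 rad and value of joint flap below 0.1 rad and value of joint plunger below 0.003 m and distance of blue_bowl from where it was at the start of the episode below 0.03 m); the robot touches nothing.
It fails at once if the stand, cup or button is loaded with more than 60 N (contact force between frame and the fingers above 60 N or contact force between frame and the arm above 60 N).
It fails at once if the robot touches the lemon (contact force between lemon and the fingers above 0.5 N or contact force between lemon and the arm above 0.5 N).
It fails at once if the white bowl, the mug or a shaker is moved by more than 30 mm (distance of any of white_bowl, mug, salt, pepper from where it was at the start of the episode above 0.03 m).
It also fails if it takes over 51 s, if anything falls off the work surface, if the arm or the gripper's body presses on something with over 40 N, if the wrist force passes 120 N, or if a joint passes its speed limit or range.

## Working session

There is one attempt and no reset: what is moved stays moved. The work goes in short steps, Python scripts to look and compute and a tool call to move; the robot and the scene stay as the last step left them, time stands still between calls to the robot, and variables do not carry over. Pictures are saved under pics/ and viewed, at most 10 in all, crops included, and the job is handed in when it is done.

Besides the shell and the picture viewer there is one more tool, called after "Emit:" in YAML: its name, and indented under it one key for each argument. move_arm: Moves the arm, as the interface text tells. Its arguments: {"type":"object","properties":{"increments":{"type":"array","items":{"type":"object","properties":{"jaw":{"type":"number"},"translation":{"type":"array","items":{"type":"number"}},"roll":{"type":"number"}}}},"grip_force":{"type":"number"}},"required":["increments"]}

```bash
mkdir -p pics; cat > h.py <<'E'
import numpy as np, cv2
from rig import readout, camera, calibration, ctrl, look_for, outline_of, pinpoint
def w(cam,px,z=None,depth=None):
    c=calibration(cam);K=c["mtx"];R=np.array(c["R"]);t=np.array(c["t"])
    d=np.linalg.inv(K)@np.array([px[0],px[1],1.0]); o=-R.T@t; r=R.T@d
    s=depth if depth is not None else (z-o[2])/r[2]
    return o+s*r
E
python3 - <<'E'
from h import *
s=readout.read_state(); print(s["time"],s["tool_pos"],s["orientation"],s["contact_force"])
for c in ["top","side"]:
    p,d=camera(c); cv2.imwrite(f"pics/{c}0.png",p[:,:,::-1]); np.save(f"pics/{c}d.npy",d)
    k=calibration(c); print(c,-np.array(k["R"]).T@k["t"])
    for n,z in [("frame",0),("cup_mouth",.16),("housing_top",.23),("blue_bowl",0),("white_bowl",0),("mug",0),("salt",0),("pepper",0),("lemon",.165)]:
        for r in pinpoint(c,n)[:3]:
            print(c,n,round(r["p"],2),np.round(r["position"]),np.round(w(c,r["position"],z),3))
E
```

```text
0.0 [ 0.23323501 -0.6859171   0.19841258] [[ 9.46735821e-01  3.22010650e-01 -6.52851005e-04]
 [ 3.22011274e-01 -9.46734748e-01  1.43396551e-03]
 [-1.56324567e-04 -1.56781189e-03 -9.99998759e-01]] [ 0.4816959  -0.21728946 -0.53375832]
top [ 0.47004481 -0.01192966  1.29950525]
top cup_mouth 0.87 [316. 205.] [ 0.607 -0.031  0.16 ]
top cup_mouth 0.45 [318. 234.] [ 0.539 -0.036  0.16 ]
top housing_top 0.69 [319. 235.] [ 0.533 -0.037  0.23 ]
top housing_top 0.47 [368. 218.] [ 0.572 -0.144  0.23 ]
top housing_top 0.37 [264. 216.] [0.572 0.083 0.23 ]
top blue_bowl 0.75 [368. 220.] [ 0.588 -0.175  0.   ]
top blue_bowl 0.68 [212. 293.] [0.389 0.238 0.   ]
top white_bowl 0.91 [263. 217.] [0.591 0.107 0.   ]
top mug 0.71 [476. 259.] [ 0.487 -0.467  0.   ]
top mug 0.63 [158. 277.] [0.428 0.382 0.   ]
top salt 0.58 [437. 281.] [ 0.427 -0.36   0.   ]
top pepper 0.67 [474. 256.] [ 0.495 -0.461  0.   ]
top lemon 0.79 [351. 282.] [ 0.428 -0.116  0.165]
top lemon 0.78 [305. 286.] [ 0.419 -0.009  0.165]
top lemon 0.66 [437. 280.] [ 0.434 -0.316  0.165]
side [ 0.53402547 -1.38819842  1.01252964]
side housing_top 0.76 [325. 203.] [ 0.529 -0.019  0.23 ]
side blue_bowl 0.78 [282. 223.] [0.383 0.251 0.   ]
side blue_bowl 0.77 [345. 303.] [ 0.582 -0.168  0.   ]
side white_bowl 0.86 [342. 250.] [0.582 0.091 0.   ]
side mug 0.83 [294. 202.] [0.417 0.389 0.   ]
side salt 0.84 [281. 356.] [ 0.419 -0.365  0.   ]
side pepper 0.63 [310. 387.] [ 0.492 -0.466  0.   ]
side lemon 0.81 [289. 296.] [ 0.444 -0.338  0.165]
side lemon 0.55 [283. 270.] [ 0.425 -0.239  0.165]
```

View pics/top0.png

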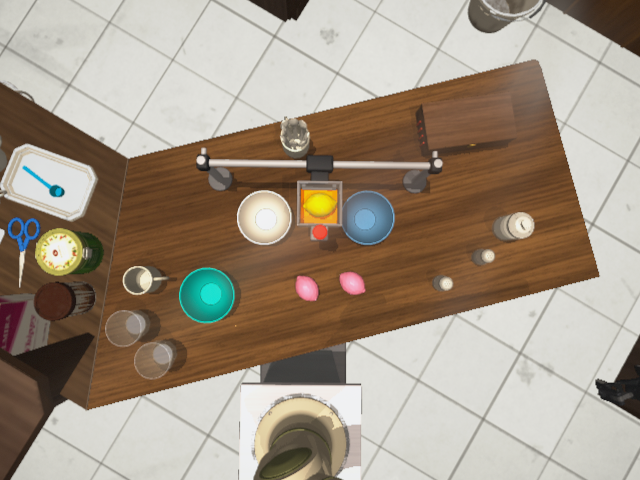

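View pics/side0.png

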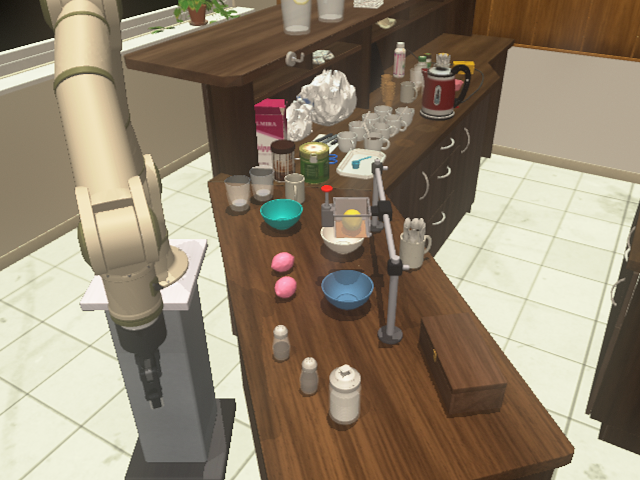

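The blue bowl is at top (368,218), side (347,290). Its turquoise look-alike is at top (208,294) and the white bowl at (264,217). The yellow lemon is in the cup at (320,205), while the two pink ones at (307,288) and (352,283) are look-alikes. Blue lies on the −y side, so I need the rail's yaw, the button's position and a refined bowl position.

```bash
python3 - <<'E'
from h import *
p,d=camera("top"); cv2.imwrite("pics/crop1.png",cv2.resize(p[140:260,190:450,::-1],None,fx=3,fy=3))
def cloud(cam,d):
    v,u=np.nonzero(d>0); c=calibration(cam);K=c["mtx"];R=np.array(c["R"]);t=np.array(c["t"])
    D=d[v,u]; X=np.stack([(u-K[0][2])/K[0][0]*D,(v-K[1][2])/K[1][1]*D,D],1); return u,v,(X-t)@R
u,v,X=cloud("top",d)
h=cv2.cvtColor(p,cv2.COLOR_RGB2HSV)[v,u].astype(int)
red=((h[:,0]<6)|(h[:,0]>174))&(h[:,1]>180)&(h[:,2]>120)&(abs(u-319)<25)&(abs(v-232)<20)
print("red",red.sum(),np.median(X[red],0),np.percentile(X[red][:,2],[5,25,75,95]), u[red].mean(),v[red].mean())
m=(X[:,2]>.19)&(X[:,2]<.26)&(v<172)&(v>150)&(u>210)&(u<430)&(abs(u-320)>18)
f=np.polyfit(X[m][:,1],X[m][:,0],1); print("rail x=a*y+b",f,m.sum(),np.median(X[m][:,2]))
for n in ["blue_bowl","white_bowl"]:
  for cam in ["top","side"]:
    if cam=="side": camera("side")
    for r in outline_of(cam,n)[:2]:
        ys,xs=np.nonzero(r["pixels"]); 
        if cam=="top":
            e=cv2.minEnclosingCircle(np.stack([xs,ys],1).astype(np.float32)); print(n,cam,r["p"],e,w(cam,e[0],.06))
  camera("top")
b=(h[:,0]>100)&(h[:,0]<118)&(h[:,1]>90)&(abs(u-368)<32)&(abs(v-218)<32)
ys,xs=v[b],u[b]; e=cv2.minEnclosingCircle(np.stack([xs,ys],1).astype(np.float32)); print("blue",e,w("top",e[0],.06))
rim=b&(X[:,2]>.05)&(X[:,2]<.07); print("rim mid",(X[rim].max(0)+X[rim].min(0))/2)
c=(X[:,2]>.215)&(X[:,2]<.245)&(abs(u-320)<26)&(v>178)&(v<228); print("cup rim",X[c].min(0),X[c].max(0),c.sum())
o=outline_of("top","cup_mouth")[0]; ys,xs=np.nonzero(o["pixels"]); print(xs.min(),xs.max(),ys.min(),ys.max(),cv2.minAreaRect(np.stack([xs,ys],1).astype(np.float32)))
E
```

```text
red 151 [ 0.53551253 -0.03809939  0.28929519] [0.28615271 0.2877634  0.29046636 0.29213997] 319.6953642384106 231.76158940397352
rail x=a*y+b [-0.00368669  0.69308421] 1308 0.22165927908170968
blue_bowl top 0.88 ((367.4673767089844, 216.870849609375), 27.407888412475586) [ 0.59096529 -0.16520452  0.06      ]
blue_bowl top 0.73 ((206.01515197753906, 294.2878723144531), 27.582897186279297) [0.38877267 0.24097858 0.06      ]
white_bowl top 0.81 ((264.21185302734375, 216.35804748535156), 27.790685653686523) [0.58812865 0.09848465 0.06      ]
blue ((367.5, 218.0), 26.215553283691406) [ 0.58806649 -0.16531217  0.06      ]
rim mid [ 0.58325317 -0.17069456  0.05822256]
cup rim [ 0.55006119 -0.08578328  0.21500667] [0.65895354 0.01255923 0.23809932] 590
296 341 154 241 ((318.5, 197.5), (87.0, 45.0), 90.0)
```

View pics/crop1.png

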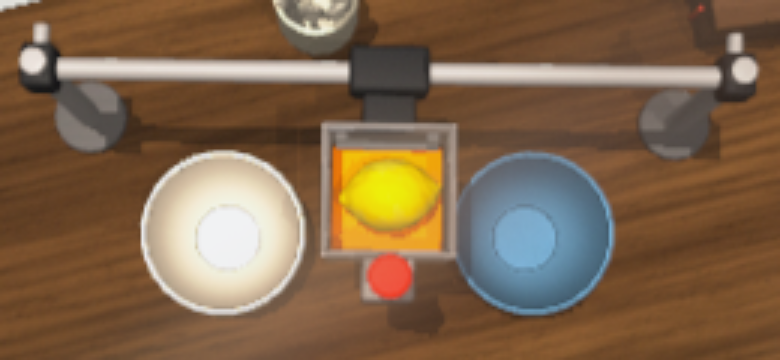

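The crop confirms the choice: the yellow lemon is in the cup at crop (390,195) and the blue bowl at (535,233). Estimates:

| Item | Position (m) |
|---|---|
| Cup centre | (0.604, −0.037) |
| Button | (0.536, −0.037), height about 0.289 |
| Blue bowl | (0.586, −0.168) |
| Yaw | about 0 |

The cup has to move about −0.131 m in y.

Emit:
move_arm:
  increments:
    - {"jaw": 0,"translation": [0,0,-0.2],"roll": 0.82}
    - {"jaw": 0,"translation": [0,0,-0.2],"roll": 0.82}
    - {"jaw": 0,"translation": [0,0,-0.2],"roll": 0.82}
    - {"jaw": 0,"translation": [0,0,-0.2],"roll": 0.82}
    - {"jaw": 0,"translation": [0,0,-0.2],"roll": 0}

```text
time: 1.92
tool_pos: [0.2334, -0.686, 0.4015]
orientation: [[1.0, -0.005, 0.0], [-0.005, -1.0, -0.0], [0.0, 0.0, -1.0]]
contact_force: [0.7, -1.3, -0.2]
gripper_width: 0.0257
gripper_force: 0.0
```

Emit:
move_arm:
  increments:
    - {"jaw": 0,"translation": [0.093,-0.187,0],"roll": 0}
    - {"jaw": 0,"translation": [0.093,-0.187,0],"roll": 0}
    - {"jaw": 0,"translation": [0.093,-0.187,0],"roll": 0}
    - {"jaw": 0,"translation": [0.093,-0.187,0],"roll": 0}
    - {"jaw": 0,"translation": [0.093,-0.187,0],"roll": 0}

```text
time: 2.33
tool_pos: [0.3267, -0.4979, 0.3994]
orientation: [[1.0, -0.0, 0.0], [-0.0, -1.0, -0.0], [0.0, 0.0, -1.0]]
contact_force: [0.1, 0.1, -0.2]
gripper_width: -0.0001
gripper_force: 0.0
```

Emit:
move_arm:
  increments:
    - {"jaw": 0,"translation": [0.093,-0.187,0],"roll": 0}
    - {"jaw": 0,"translation": [0.093,-0.187,0],"roll": 0}
    - {"jaw": 0,"translation": [0.093,-0.187,0],"roll": 0}
    - {"jaw": 0,"translation": [0.093,-0.187,0],"roll": 0}
    - {"jaw": 0,"translation": [0.093,-0.187,0],"roll": 0}

```text
time: 2.75
tool_pos: [0.4194, -0.3114, 0.3997]
orientation: [[1.0, -0.0, 0.001], [-0.0, -1.0, -0.001], [0.001, 0.001, -1.0]]
contact_force: [0.5, -0.5, 0.9]
gripper_width: -0.0001
gripper_force: 0.0
```

Emit:
move_arm:
  increments:
    - {"jaw": 0,"translation": [0.093,-0.187,0],"roll": 0}
    - {"jaw": 0,"translation": [0.093,-0.187,0],"roll": 0}
    - {"jaw": 0,"translation": [0.093,-0.187,0],"roll": 0}
    - {"jaw": 0,"translation": [0.093,-0.187,0],"roll": 0}
    - {"jaw": 0,"translation": [0.093,-0.187,0],"roll": 0}

```text
time: 3.17
tool_pos: [0.5122, -0.1249, 0.3997]
orientation: [[1.0, -0.0, 0.001], [-0.0, -1.0, -0.0], [0.001, 0.0, -1.0]]
contact_force: [0.2, -1.1, -0.0]
gripper_width: 0.0
gripper_force: 0.0
```

Emit:
move_arm:
  increments:
    - {"jaw": 0,"translation": [0.093,-0.187,0],"roll": 0}
    - {"jaw": 0,"translation": [0.093,-0.187,0],"roll": 0}
    - {"jaw": 0,"translation": [0.093,-0.187,0],"roll": 0}
    - {"jaw": 0,"translation": [0.093,-0.187,0],"roll": 0}
    - {"jaw": 0,"translation": [0.093,-0.187,0],"roll": 0}

```text
time: 3.58
tool_pos: [0.6052, 0.0615, 0.3995]
orientation: [[1.0, -0.001, 0.0], [-0.001, -1.0, -0.0], [0.0, 0.0, -1.0]]
contact_force: [1.0, 0.1, -0.0]
gripper_width: 0.0006
gripper_force: 0.0
```

Emit:
move_arm:
  increments:
    - {"jaw": 0,"translation": [0,0,0.2],"roll": 0}
    - {"jaw": 0,"translation": [0,0,0.2],"roll": 0}
    - {"jaw": 0,"translation": [0,0,0.2],"roll": 0}
    - {"jaw": 0,"translation": [0,0,0.2],"roll": 0}
    - {"jaw": 0,"translation": [0,0,0.2],"roll": 0}

```text
time: 4.0
tool_pos: [0.6045, 0.0597, 0.1978]
orientation: [[1.0, 0.0, 0.001], [0.0, -1.0, 0.0], [0.001, -0.0, -1.0]]
contact_force: [0.4, 0.7, -0.7]
gripper_width: 0.0004
gripper_force: 0.0
```

Emit:
move_arm:
  increments:
    - {"jaw": 0,"translation": [0,0.05,0],"roll": 0}
    - {"jaw": 0,"translation": [0,0.05,0],"roll": 0}

```text
time: 4.17
tool_pos: [0.6037, 0.0392, 0.1983]
orientation: [[1.0, 0.001, -0.004], [0.001, -1.0, -0.0], [-0.004, 0.0, -1.0]]
contact_force: [-0.4, -0.5, 0.6]
gripper_width: 0.0001
gripper_force: 0.0
```

Emit:
move_arm:
  increments:
    - {"jaw": 0,"translation": [0,0.025,0],"roll": 0}
    - {"jaw": 0,"translation": [0,0.025,0],"roll": 0}
    - {"jaw": 0,"translation": [0,0.025,0],"roll": 0}

```text
time: 4.42
tool_pos: [0.6061, 0.0238, 0.2019]
orientation: [[1.0, -0.001, 0.004], [-0.001, -1.0, 0.0], [0.004, -0.0, -1.0]]
contact_force: [-0.1, -0.7, -0.1]
gripper_width: -0.0
gripper_force: 0.0
```

Emit:
move_arm:
  increments:
    - {"jaw": 0,"translation": [0,0.025,0],"roll": 0}
    - {"jaw": 0,"translation": [0,0.025,0],"roll": 0}
    - {"jaw": 0,"translation": [0,0.025,0],"roll": 0}
    - {"jaw": 0,"translation": [0,0.025,0],"roll": 0}

```text
time: 4.75
tool_pos: [0.6047, 0.0042, 0.1997]
orientation: [[1.0, -0.0, 0.001], [-0.0, -1.0, 0.0], [0.001, -0.0, -1.0]]
contact_force: [-0.4, -0.5, -0.2]
gripper_width: -0.0003
gripper_force: 0.0
```

Emit:
move_arm:
  increments:
    - {"jaw": 0,"translation": [0,0.03,0],"roll": 0}
    - {"jaw": 0,"translation": [0,0.03,0],"roll": 0}
    - {"jaw": 0,"translation": [0,0.03,0],"roll": 0}
    - {"jaw": 0,"translation": [0,0.03,0],"roll": 0}
    - {"jaw": 0,"translation": [0,0.03,0],"roll": 0}

```text
time: 5.17
tool_pos: [0.6046, -0.026, 0.1992]
orientation: [[1.0, -0.0, -0.0], [-0.0, -1.0, -0.0], [-0.0, 0.0, -1.0]]
contact_force: [0.6, -0.6, -0.1]
gripper_width: 0.0002
gripper_force: 0.0
```

Emit:
move_arm:
  increments:
    - {"jaw": 0,"translation": [0,0.03,0],"roll": 0}
    - {"jaw": 0,"translation": [0,0.03,0],"roll": 0}
    - {"jaw": 0,"translation": [0,0.03,0],"roll": 0}
    - {"jaw": 0,"translation": [0,0.03,0],"roll": 0}
    - {"jaw": 0,"translation": [0,0.03,0],"roll": 0}

```text
time: 5.58
tool_pos: [0.6046, -0.0559, 0.1992]
orientation: [[1.0, -0.0, -0.0], [-0.0, -1.0, -0.0], [-0.0, 0.0, -1.0]]
contact_force: [0.7, -0.6, -0.5]
gripper_width: -0.0003
gripper_force: 0.0
```

```bash
cat > m.py <<'E'
from h import *
s=readout.read_state(); print(s["time"],s["tool_pos"],s["contact_force"])
p,d=camera("top"); cv2.imwrite("pics/c_%d.png"%(s["time"]*100),cv2.resize(p[130:270,190:450,::-1],None,fx=3,fy=3))
for n,z in [("cup_mouth",.16),("housing_top",.23),("blue_bowl",0),("lemon_center",.188)]:
    print(n,[(round(r["p"],2),np.round(w("top",r["position"],z),3)) for r in pinpoint("top",n)[:3]])
h=cv2.cvtColor(p,cv2.COLOR_RGB2HSV).astype(int)
v,u=np.nonzero(((h[:,:,0]<6)|(h[:,:,0]>174))&(h[:,:,1]>180)&(h[:,:,2]>120)); k=(v>215)&(v<250)&(u>290)&(u<400); v,u=v[k],u[k]
if len(u): print("red",len(u),w("top",(u.mean(),v.mean()),.287))
E
python3 m.py
```

```text
5.5833 [ 0.60457829 -0.05590941  0.19922833] [ 0.66641818 -0.60525317 -0.4611363 ]
cup_mouth [(0.57, array([ 0.607, -0.034,  0.16 ]))]
housing_top [(0.59, array([ 0.537, -0.031,  0.23 ]))]
blue_bowl [(0.8, array([0.388, 0.242, 0.   ]))]
lemon_center [(0.65, array([ 0.415, -0.012,  0.188])), (0.49, array([ 0.594, -0.035,  0.188])), (0.49, array([ 0.428, -0.316,  0.188]))]
red 6 [ 0.5281911  -0.02867413  0.287     ]
```

```bash
python3 - <<'E'
from h import *
p,d=camera("side"); a=cv2.resize(p[150:350,210:450,::-1],None,fx=2,fy=2)
t=cv2.imread("pics/c_558.png"); a=cv2.resize(a,(int(a.shape[1]*300/a.shape[0]),300)); t=cv2.resize(t,(int(t.shape[1]*240/t.shape[0]),240)); t=cv2.copyMakeBorder(t,0,60,0,0,cv2.BORDER_CONSTANT)
o=np.hstack([a,t]);print(o.shape); cv2.imwrite("pics/comb.png",o[:,:800])
E
```

```text
(300, 805, 3)
```

View pics/comb.png

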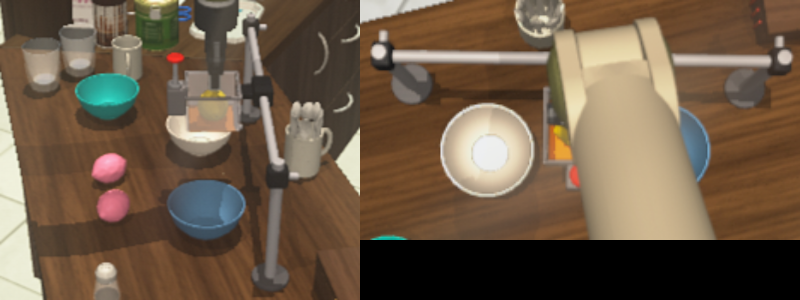

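```bash
python3 - <<'E'
from h import *
def pr(c,X):
    k=calibration(c); q=np.array(k["mtx"])@(np.array(k["R"])@X+k["t"]); return q[:2]/q[2],q[2]
s=readout.read_state(); T=s["tool_pos"];print(s["time"],T,s["q"],s["contact_force"],s["effort"])
for dz in (0,.07,.12): print(pr("side",T+[0,0,dz]))
for n,X in [("cup walls",[.604,-.085,.23]),("cup +y",[.604,.011,.23]),("cup+y wall mid if finger outside",[.604,.026,.2])]: print(n,pr("side",np.array(X)))
p,d=camera("side"); cv2.imwrite("pics/s2.png",cv2.resize(p[130:260,280:420,::-1],None,fx=4,fy=4,interpolation=cv2.INTER_CUBIC))
for r in range(140,240,8):print(r,[round(float(w("side",(c,r),depth=d[r,c])[1]),3) for c in range(326,382,6)])
E
```

```text
5.8833 [ 0.60463065 -0.0548387   0.19926675] [ 0.17896137  0.46875446 -0.26138014  1.86684157  0.15911021  0.82610794
 -1.73402992] [-0.30397101 -0.29599375 -0.36073732] [ 3.50849032e-01 -6.42131138e+01 -2.15308428e+00 -2.31806606e+01
  2.44635990e-02  5.72810968e-03  1.88267913e-03]
(array([352.89580171, 219.23858997]), np.float64(1.5607901424367403))
(array([353.39831671, 196.60897382]), np.float64(1.5233803667632884))
(array([353.77263636, 179.75234301]), np.float64(1.4966590984251085))
cup walls (array([353.35176296, 215.23622365]), np.float64(1.5188811416119616))
cup +y (array([351.89571163, 197.42804999]), np.float64(1.6000157696495276))
cup+y wall mid if finger outside (array([351.49195793, 204.11899684]), np.float64(1.6287258162833052))
140 [0.89, 0.926, -0.06, -0.085, -0.089, -0.097, -0.091, -0.071, 0.775, 0.782]
148 [-1.388, 0.842, 0.838, -0.09, -0.092, -0.095, -0.091, 0.787, 0.779, 0.791]
156 [0.547, 0.78, 0.771, -0.083, -0.09, -0.085, -0.086, -0.067, 0.744, 0.731]
164 [0.552, 0.711, 0.704, -0.083, -0.09, -0.092, -0.089, 0.668, 0.22, 0.217]
172 [0.562, 0.616, 0.593, 0.575, -0.094, -0.088, 0.601, 0.6, 0.209, 0.215]
180 [0.557, 0.561, 0.537, 0.553, -0.091, -0.1, 0.543, 0.559, 0.216, 0.128]
188 [-0.043, -0.039, 0.496, 0.505, -0.111, -0.109, -1.388, 0.495, 0.217, 0.082]
196 [-0.036, 0.434, 0.436, 0.428, -0.098, -0.099, 0.435, 0.426, 0.208, 0.032]
204 [-0.036, -0.03, 0.006, 0.008, -0.063, -0.061, 0.008, -0.032, 0.219, -0.032]
212 [-0.052, -0.054, 0.008, -0.027, -0.042, -0.041, 0.015, -0.069, -0.05, -0.065]
220 [-0.061, -0.054, -0.086, -0.081, -0.088, -0.083, -0.078, -0.079, 0.219, -0.064]
228 [0.139, 0.153, -0.085, -0.088, -0.085, -0.081, -0.089, -0.081, 0.196, 0.204]
236 [0.122, 0.134, -0.081, -0.08, -0.085, -0.086, -0.078, -0.082, 0.171, 0.171]
```

View pics/s2.png

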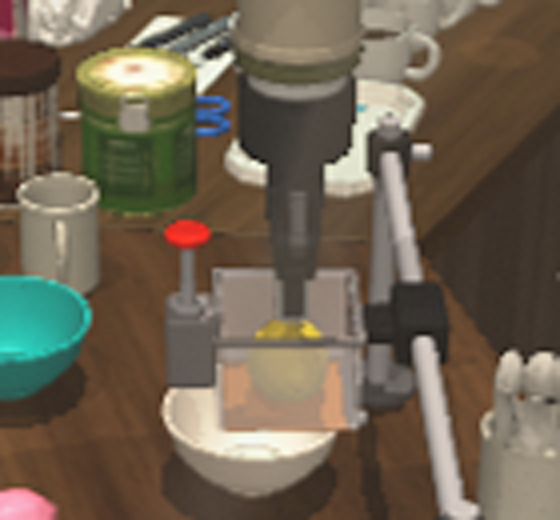

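The finger is at y≈−0.06 and shows just above the lemon and inside the cup outline, and no contact was felt. I suspect the reported tip height, so I'll check it against depth.

```bash
python3 - <<'E'
from h import *
def cloud(cam,d,q):
    v,u=np.nonzero(d>0); c=calibration(cam);K=c["mtx"];R=np.array(c["R"]);t=np.array(c["t"])
    D=d[v,u]; X=np.stack([(u-K[0][2])/K[0][0]*D,(v-K[1][2])/K[1][1]*D,D],1); return u,v,(X-t)@R
d=np.load("pics/sided.npy"); u,v,X=cloud("side",d,0)
m=(np.hypot(X[:,0]-.233,X[:,1]+.686)<.09)&(X[:,2]>.1)&(X[:,2]<.6)
print("start tip z",np.percentile(X[m][:,2],[0,1,3,10]),m.sum(), X[m][np.argsort(X[m][:,2])[:15]].mean(0))
p,d=camera("side"); u,v,X=cloud("side",d,0)
m=(abs(X[:,0]-.605)<.06)&(X[:,1]>-.12)&(X[:,1]<-.03)&(X[:,2]>.2)&(X[:,2]<.5)
for lo in np.arange(.2,.44,.02):
    k=m&(X[:,2]>=lo)&(X[:,2]<lo+.02); 
    if k.sum(): print(round(lo,2),k.sum(),X[k].min(0)[:2].round(3),X[k].max(0)[:2].round(3),np.median(X[k][:,1]).round(3))
p,d=camera("wrist"); cv2.imwrite("pics/w1.png",p[:,:,::-1])
E
```

```text
start tip z [0.24358788 0.26571176 0.30296317 0.34716588] 9621 [ 0.24504286 -0.71950487  0.24676211]
0.2 320 [ 0.545 -0.094] [ 0.664 -0.03 ] -0.082
0.22 258 [ 0.545 -0.092] [ 0.664 -0.031] -0.082
0.24 52 [ 0.593 -0.073] [ 0.612 -0.056] -0.066
0.26 26 [ 0.59  -0.084] [ 0.613 -0.057] -0.067
0.28 50 [ 0.546 -0.101] [ 0.615 -0.034] -0.086
0.3 80 [ 0.585 -0.119] [ 0.618 -0.037] -0.081
0.32 157 [ 0.584 -0.119] [ 0.621 -0.042] -0.089
0.34 68 [ 0.584 -0.104] [ 0.623 -0.046] -0.091
0.36 202 [ 0.566 -0.096] [ 0.639 -0.058] -0.086
0.38 226 [ 0.566 -0.097] [ 0.639 -0.058] -0.085
0.4 194 [ 0.566 -0.095] [ 0.639 -0.043] -0.081
0.42 239 [ 0.563 -0.101] [ 0.643 -0.05 ] -0.088
```

View pics/w1.png

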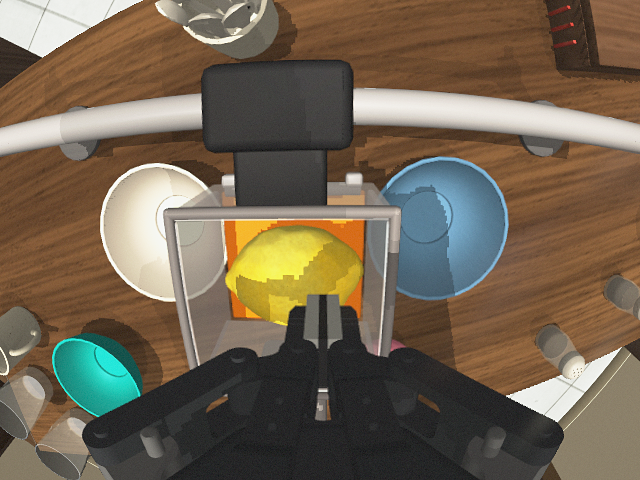

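The wrist view shows the closed fingers at (320,310) hovering over the cup, above the lemon. Depth agrees that the true tips are about 34 mm higher than reported (tip z ≈ 0.233), so the finger went over the wall. I'll retreat and come down lower outside the cup.

Emit:
move_arm:
  increments:
    - {"jaw": 0,"translation": [0,0,-0.15],"roll": 0}
    - {"jaw": 0,"translation": [0,-0.19,0],"roll": 0}
    - {"jaw": 0,"translation": [0,-0.19,0],"roll": 0}
    - {"jaw": 0,"translation": [0,-0.18,0],"roll": 0}
    - {"jaw": 0,"translation": [0,0,0],"roll": 0}

```text
time: 6.45
tool_pos: [0.6042, 0.0662, 0.2298]
orientation: [[1.0, 0.009, 0.001], [0.009, -1.0, 0.005], [0.001, -0.005, -1.0]]
contact_force: [0.7, 1.1, 0.0]
gripper_width: 0.0001
gripper_force: 0.0
```

Emit:
move_arm:
  increments:
    - {"jaw": 0,"translation": [0,0,0.1],"roll": 0}
    - {"jaw": 0,"translation": [0,0,0.1],"roll": 0}
    - {"jaw": 0,"translation": [0,0,0.09],"roll": 0}
    - {"jaw": 0,"translation": [0,0,0],"roll": 0}

```text
time: 6.78
tool_pos: [0.6027, 0.0565, 0.1681]
orientation: [[1.0, 0.001, -0.005], [0.001, -1.0, -0.001], [-0.005, 0.001, -1.0]]
contact_force: [0.0, 0.4, -1.0]
gripper_width: -0.0005
gripper_force: 0.0
```

```bash
python3 - <<'E'
from h import *
s=readout.read_state(); print(s["time"],s["tool_pos"],s["contact_force"])
p,d=camera("side"); cv2.imwrite("pics/s3.png",cv2.resize(p[110:270,270:420,::-1],None,fx=3,fy=3,interpolation=cv2.INTER_CUBIC))
E
```

```text
6.7833 [0.60265306 0.05653551 0.1681367 ] [ 0.03917963  0.38626191 -0.96779632]
```

View pics/s3.png

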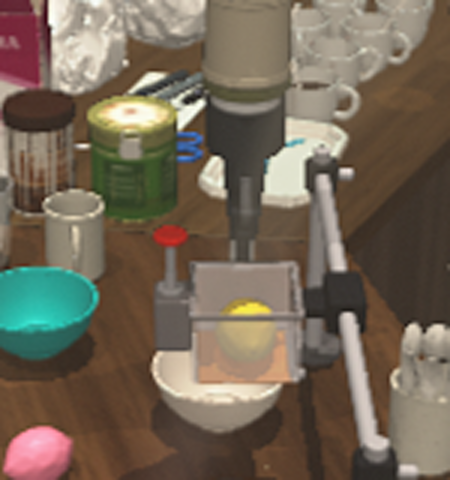

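Emit:
move_arm:
  increments:
    - {"jaw": 0,"translation": [0,0.03,0],"roll": 0}
    - {"jaw": 0,"translation": [0,0.03,0],"roll": 0}
    - {"jaw": 0,"translation": [0,0.03,0],"roll": 0}
    - {"jaw": 0,"translation": [0,0.03,0],"roll": 0}
    - {"jaw": 0,"translation": [0,0.03,0],"roll": 0}

```text
time: 7.25
tool_pos: [0.6049, 0.0256, 0.172]
orientation: [[1.0, -0.001, 0.001], [-0.001, -1.0, -0.0], [0.001, 0.0, -1.0]]
contact_force: [0.7, 0.8, 0.2]
gripper_width: -0.0001
gripper_force: 0.0
```

Emit:
move_arm:
  increments:
    - {"jaw": 0,"translation": [0,0.03,0],"roll": 0}
    - {"jaw": 0,"translation": [0,0.03,0],"roll": 0}
    - {"jaw": 0,"translation": [0,0.03,0],"roll": 0}
    - {"jaw": 0,"translation": [0,0.03,0],"roll": 0}
    - {"jaw": 0,"translation": [0,0.03,0],"roll": 0}

```text
time: 7.67
tool_pos: [0.6049, -0.0036, 0.1714]
orientation: [[1.0, 0.0, 0.001], [0.0, -1.0, 0.0], [0.001, -0.0, -1.0]]
contact_force: [0.6, 3.3, 1.8]
gripper_width: -0.0001
gripper_force: 1.6
```

Emit:
move_arm:
  increments:
    - {"jaw": 0,"translation": [0,0.03,0],"roll": 0}
    - {"jaw": 0,"translation": [0,0.03,0],"roll": 0}
    - {"jaw": 0,"translation": [0,0.03,0],"roll": 0}
    - {"jaw": 0,"translation": [0,0.03,0],"roll": 0}
    - {"jaw": 0,"translation": [0,0.03,0],"roll": 0}

```text
time: 8.08
tool_pos: [0.6048, -0.0339, 0.1713]
orientation: [[1.0, -0.0, 0.0], [-0.0, -1.0, 0.0], [0.0, -0.0, -1.0]]
contact_force: [1.9, 3.1, 0.9]
gripper_width: 0.0002
gripper_force: 1.6
```

Emit:
move_arm:
  increments:
    - {"jaw": 0,"translation": [0,0.03,0],"roll": 0}
    - {"jaw": 0,"translation": [0,0.03,0],"roll": 0}
    - {"jaw": 0,"translation": [0,0.03,0],"roll": 0}
    - {"jaw": 0,"translation": [0,0.03,0],"roll": 0}
    - {"jaw": 0,"translation": [0,0.03,0],"roll": 0}

```text
time: 8.5
tool_pos: [0.6046, -0.0639, 0.1712]
orientation: [[1.0, -0.0, -0.0], [-0.0, -1.0, 0.0], [-0.0, -0.0, -1.0]]
contact_force: [3.1, 2.8, 0.9]
gripper_width: 0.0002
gripper_force: 1.5
```

```bash
cat > m2.py <<'E'
from h import *
s=readout.read_state(); print(s["time"],s["tool_pos"],s["contact_force"])
def cloud(cam,d):
    v,u=np.nonzero(d>0); c=calibration(cam);K=c["mtx"];R=np.array(c["R"]);t=np.array(c["t"])
    D=d[v,u]; X=np.stack([(u-K[0][2])/K[0][0]*D,(v-K[1][2])/K[1][1]*D,D],1); return u,v,(X-t)@R
p,d=camera("side"); u,v,X=cloud("side",d); h=cv2.cvtColor(p,cv2.COLOR_RGB2HSV)[v,u].astype(int)
red=((h[:,0]<6)|(h[:,0]>174))&(h[:,1]>180)&(h[:,2]>120)&(abs(X[:,0]-.536)<.04)&(X[:,2]>.24)&(X[:,2]<.33)
if red.sum(): print("red",red.sum(),X[red].min(0),X[red].max(0),np.median(X[red],0))
k=(abs(X[:,0]-.604)<.03)&(X[:,2]>.17)&(X[:,2]<.21)&(X[:,1]<-.05); print("-y wall",np.median(X[k][:,1]))
cv2.imwrite("pics/s_%d.png"%(s["time"]*100),cv2.resize(p[110:320,250:450,::-1],None,fx=2.5,fy=2.5,interpolation=cv2.INTER_CUBIC))
for n,z in [("housing_top",.23),("blue_bowl",0)]:
    print(n,[(round(r["p"],2),np.round(w("side",r["position"],z),3)) for r in pinpoint("side",n)[:2]])
E
python3 m2.py
```

```text
8.5 [ 0.6045952  -0.06391372  0.17116743] [3.07738924 2.81484387 0.921955  ]
red 72 [ 0.51965907 -0.14116315  0.28126753] [ 0.54735172 -0.10984694  0.29358066] [ 0.53225207 -0.13296468  0.28899264]
-y wall -0.17036707097268017
housing_top [(0.86, array([ 0.53 , -0.123,  0.23 ]))]
blue_bowl [(0.83, array([ 0.586, -0.165,  0.   ])), (0.72, array([0.386, 0.235, 0.   ]))]
```

Emit:
move_arm:
  increments:
    - {"jaw": 0,"translation": [0,0.03,0],"roll": 0}
    - {"jaw": 0,"translation": [0,0.03,0],"roll": 0}
    - {"jaw": 0,"translation": [0,0.03,0],"roll": 0}
    - {"jaw": 0,"translation": [0,0.03,0],"roll": 0}
    - {"jaw": 0,"translation": [0,0.03,0],"roll": 0}

```text
time: 9.07
tool_pos: [0.6039, -0.0939, 0.1709]
orientation: [[1.0, -0.0, -0.001], [-0.0, -1.0, 0.0], [-0.001, -0.0, -1.0]]
contact_force: [-2.3, 3.5, -2.3]
gripper_width: -0.0001
gripper_force: 1.5
```

Emit:
move_arm:
  increments:
    - {"jaw": 0,"translation": [0,0.03,0],"roll": 0}
    - {"jaw": 0,"translation": [0,0.03,0],"roll": 0}
    - {"jaw": 0,"translation": [0,0.015,0],"roll": 0}
    - {"jaw": 0,"translation": [0,0,0],"roll": 0}

```text
time: 9.4
tool_pos: [0.6048, -0.1099, 0.1713]
orientation: [[1.0, -0.002, 0.001], [-0.002, -1.0, -0.001], [0.001, 0.001, -1.0]]
contact_force: [0.5, 0.3, 0.9]
gripper_width: 0.0003
gripper_force: 0.0
```

Emit:
move_arm:
  increments:
    - {"jaw": 0,"translation": [0,-0.1,0],"roll": 0}
    - {"jaw": 0,"translation": [0,-0.15,0],"roll": 0}
    - {"jaw": 0,"translation": [0,0,-0.2],"roll": 0}
    - {"jaw": 0,"translation": [0,0,-0.2],"roll": 0}
    - {"jaw": 0,"translation": [0,0,-0.2],"roll": 0}

```text
time: 9.82
tool_pos: [0.6048, -0.058, 0.2928]
orientation: [[1.0, 0.001, 0.0], [0.001, -1.0, -0.0], [0.0, 0.0, -1.0]]
contact_force: [1.1, -0.6, -0.4]
gripper_width: -0.0002
gripper_force: 0.0
```

Emit:
move_arm:
  increments:
    - {"jaw": 0,"translation": [0,0,-0.15],"roll": 0}
    - {"jaw": 0,"translation": [0,0,0],"roll": 0}

```text
time: 9.98
tool_pos: [0.6081, -0.0585, 0.3287]
orientation: [[1.0, -0.001, 0.012], [-0.001, -1.0, -0.001], [0.012, 0.001, -1.0]]
contact_force: [1.3, -0.1, -0.0]
gripper_width: 0.0001
gripper_force: 0.0
```

```bash
python3 m2.py; python3 m.py
```

```text
9.9833 [ 0.60813193 -0.05848278  0.32865265] [ 1.33226625 -0.11920935 -0.04041741]
red 78 [ 0.51983318 -0.19127599  0.28218986] [ 0.54685007 -0.16186253  0.2931101 ] [ 0.53452385 -0.1766313   0.28846947]
-y wall -0.2163980626373359
housing_top [(0.9, array([ 0.529, -0.15 ,  0.23 ])), (0.56, array([ 0.595, -0.273,  0.23 ]))]
blue_bowl [(0.94, array([0.381, 0.247, 0.   ])), (0.7, array([ 0.577, -0.17 ,  0.   ]))]
10.1333 [ 0.60474893 -0.05876167  0.32140808] [-0.61159522 -0.04021801  0.3340408 ]
cup_mouth [(0.45, array([0.578, 0.087, 0.16 ]))]
housing_top []
blue_bowl [(0.74, array([0.382, 0.237, 0.   ]))]
lemon_center [(0.85, array([ 0.41 , -0.009,  0.188]))]
```

Emit:
move_arm:
  increments:
    - {"jaw": 0,"translation": [-0.086,0.139,0],"roll": 0}
    - {"jaw": 0,"translation": [-0.086,0.139,0],"roll": 0}
    - {"jaw": 0,"translation": [-0.086,0.139,0],"roll": 0}
    - {"jaw": 0,"translation": [-0.086,0.139,0],"roll": 0}
    - {"jaw": 0,"translation": [0,0,0],"roll": 0}

```text
time: 10.8
tool_pos: [0.532, -0.1761, 0.3205]
orientation: [[1.0, -0.008, -0.003], [-0.008, -1.0, -0.003], [-0.003, 0.003, -1.0]]
contact_force: [-0.1, -1.1, -0.6]
gripper_width: -0.0001
gripper_force: 0.0
```

Emit:
move_arm:
  increments:
    - {"jaw": 0,"translation": [0,0,0.08],"roll": 0}
    - {"jaw": 0,"translation": [0,0,0.08],"roll": 0}
    - {"jaw": 0,"translation": [0,0,0.04],"roll": 0}
    - {"jaw": 0,"translation": [0,0,0],"roll": 0}

```text
time: 11.13
tool_pos: [0.5348, -0.1692, 0.2791]
orientation: [[1.0, 0.0, -0.004], [0.0, -1.0, 0.001], [-0.004, -0.001, -1.0]]
contact_force: [-0.5, 0.1, 0.6]
gripper_width: 0.0
gripper_force: 0.0
```

```bash
python3 m2.py
```

```text
11.1333 [ 0.53476726 -0.16917762  0.27911085] [-0.53348697  0.10965352  0.63318873]
red 70 [ 0.51987606 -0.19227366  0.28250063] [ 0.54683067 -0.16164635  0.29237293] [ 0.53213427 -0.17861761  0.2884778 ]
-y wall -0.21663141526392254
housing_top [(0.89, array([ 0.525, -0.158,  0.23 ]))]
blue_bowl [(0.95, array([ 0.582, -0.174,  0.   ])), (0.89, array([0.383, 0.26 , 0.   ]))]
```

Emit:
move_arm:
  increments:
    - {"jaw": 0,"translation": [0,0.015,0.04],"roll": 0}
    - {"jaw": 0,"translation": [0,0,0.03],"roll": 0}
    - {"jaw": 0,"translation": [0,0,0.01],"roll": 0}
    - {"jaw": 0,"translation": [0,0,0.01],"roll": 0}

```text
time: 11.62
tool_pos: [0.5356, -0.1725, 0.2628]
orientation: [[1.0, -0.0, -0.001], [-0.0, -1.0, 0.0], [-0.001, -0.0, -1.0]]
contact_force: [0.7, -0.9, 0.5]
gripper_width: 0.0001
gripper_force: 0.0
```

Emit:
move_arm:
  increments:
    - {"jaw": 0,"translation": [0,0,0.01],"roll": 0}
    - {"jaw": 0,"translation": [0,0,0.01],"roll": 0}
    - {"jaw": 0,"translation": [0,0,0.01],"roll": 0}

```text
time: 11.87
tool_pos: [0.5359, -0.1725, 0.2572]
orientation: [[1.0, -0.0, 0.0], [-0.0, -1.0, -0.0], [0.0, 0.0, -1.0]]
contact_force: [0.4, -0.2, 0.3]
gripper_width: -0.0002
gripper_force: 0.0
```

Emit:
move_arm:
  increments:
    - {"jaw": 0,"translation": [0,0,0.01],"roll": 0}
    - {"jaw": 0,"translation": [0,0,0.01],"roll": 0}
    - {"jaw": 0,"translation": [0,0,0.01],"roll": 0}

```text
time: 12.12
tool_pos: [0.536, -0.1725, 0.2515]
orientation: [[1.0, -0.0, 0.001], [-0.0, -1.0, -0.0], [0.001, 0.0, -1.0]]
contact_force: [-1.1, 0.5, 4.7]
gripper_width: -0.0
gripper_force: 2.5
```

Emit:
move_arm:
  increments:
    - {"jaw": 0,"translation": [0,0,0.02],"roll": 0}
    - {"jaw": 0,"translation": [0,0,0.02],"roll": 0}
    - {"jaw": 0,"translation": [0,0,0.02],"roll": 0}

```text
time: 12.37
tool_pos: [0.5362, -0.1725, 0.2399]
orientation: [[1.0, -0.0, 0.001], [-0.0, -1.0, -0.0], [0.001, 0.0, -1.0]]
contact_force: [-2.2, 0.2, 11.3]
gripper_width: 0.0002
gripper_force: 6.2
```

Emit:
move_arm:
  increments:
    - {"jaw": 0,"translation": [0,0,0.01],"roll": 0}
    - {"jaw": 0,"translation": [0,0,0.01],"roll": 0}

```text
time: 12.53
tool_pos: [0.5366, -0.1727, 0.2368]
orientation: [[1.0, -0.0, 0.002], [-0.0, -1.0, -0.001], [0.002, 0.001, -1.0]]
contact_force: [-7.2, 2.5, 36.3]
gripper_width: -0.0002
gripper_force: 18.1
```

Emit:
move_arm:
  increments:
    - {"jaw": 0,"translation": [0,0,-0.003],"roll": 0}
    - {"jaw": 0,"translation": [0,0,0],"roll": 0}
    - {"jaw": 0,"translation": [0,0,0],"roll": 0}
    - {"jaw": 0,"translation": [0,0,0],"roll": 0}
    - {"jaw": 0,"translation": [0,0,0],"roll": 0}

```text
time: 12.95
tool_pos: [0.5362, -0.1726, 0.237]
orientation: [[1.0, -0.0, 0.001], [-0.0, -1.0, -0.001], [0.001, 0.001, -1.0]]
contact_force: [-3.0, 0.2, 12.5]
gripper_width: -0.0004
gripper_force: 6.4
```

Emit:
move_arm:
  increments:
    - {"jaw": 0,"translation": [0,0,0],"roll": 0}
    - {"jaw": 0,"translation": [0,0,0],"roll": 0}
    - {"jaw": 0,"translation": [0,0,0],"roll": 0}

```text
time: 13.2
tool_pos: [0.5363, -0.1725, 0.2371]
orientation: [[1.0, -0.0, 0.002], [-0.0, -1.0, -0.001], [0.002, 0.001, -1.0]]
contact_force: [-2.4, 0.6, 13.7]
gripper_width: 0.0001
gripper_force: 6.4
```

```bash
python3 m2.py; cp pics/s_1[23]*.png pics/pressed.png
```

```text
13.2 [ 0.53626906 -0.17254254  0.23706537] [-2.44898251  0.64637991 13.68593969]
red 28 [ 0.51966671 -0.19187551  0.2629396 ] [ 0.54678823 -0.17248048  0.27108431] [ 0.53075207 -0.1826079   0.26688153]
-y wall -0.21483877026135648
housing_top [(0.88, array([ 0.53 , -0.151,  0.23 ]))]
blue_bowl [(0.97, array([ 0.578, -0.158,  0.   ])), (0.81, array([0.386, 0.252, 0.   ]))]
```

View pics/pressed.png

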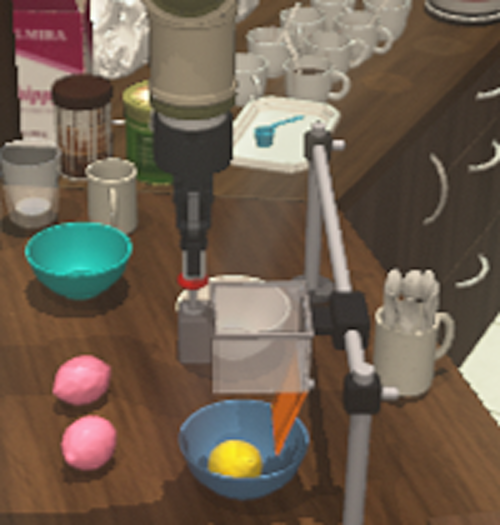

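The flap is open (orange, near crop (290,410)) and the lemon lies in the blue bowl at (235,458). Next I'll release the button and retreat.

Emit:
move_arm:
  increments:
    - {"jaw": 0,"translation": [0,0,-0.03],"roll": 0}
    - {"jaw": 0,"translation": [0,0,-0.04],"roll": 0}
    - {"jaw": 0,"translation": [0,0,-0.06],"roll": 0}
    - {"jaw": 0,"translation": [0,0,-0.15],"roll": 0}
    - {"jaw": 0,"translation": [0,0,-0.2],"roll": 0}

```text
time: 13.77
tool_pos: [0.5341, -0.1722, 0.3303]
orientation: [[1.0, 0.0, -0.005], [0.0, -1.0, 0.002], [-0.005, -0.002, -1.0]]
contact_force: [1.2, -0.4, 0.6]
gripper_width: -0.0
gripper_force: 0.0
```

Emit:
move_arm:
  increments:
    - {"jaw": 0,"translation": [-0.05,0.15,-0.1],"roll": 0}
    - {"jaw": 0,"translation": [-0.05,0.15,0],"roll": 0}
    - {"jaw": 0,"translation": [-0.05,0.15,0],"roll": 0}
    - {"jaw": 0,"translation": [0,0,0],"roll": 0}
    - {"jaw": 0,"translation": [0,0,0],"roll": 0}

```text
time: 14.18
tool_pos: [0.5048, -0.2643, 0.3514]
orientation: [[1.0, -0.004, -0.001], [-0.004, -1.0, -0.0], [-0.001, 0.0, -1.0]]
contact_force: [0.6, 0.7, -1.0]
gripper_width: 0.0001
gripper_force: 0.0
```

```bash
cat >> m2.py <<'E'
b=(h[:,0]>18)&(h[:,0]<34)&(h[:,1]>180)&(abs(X[:,1]+.17)<.08)&(X[:,2]<.1)
print("lemon",b.sum(),np.median(X[b],0),X[b].max(0))
k=(h[:,0]>5)&(h[:,0]<18)&(h[:,1]>190)&(h[:,2]>150)&(abs(X[:,1]+.17)<.08)&(X[:,2]<.15)&(X[:,2]>.07);print("flap hanging px",k.sum())
E
python3 m2.py; cp $(ls -t pics/s_*.png|head -1) pics/end.png
```

```text
14.1833 [ 0.50477297 -0.26430437  0.35144917] [ 0.57724911  0.72181947 -0.97892039]
red 77 [ 0.51986918 -0.19285762  0.28202993] [ 0.54696986 -0.15821014  0.29461904] [ 0.53452945 -0.17778416  0.28890181]
-y wall -0.21460180696886766
housing_top [(0.66, array([ 0.523, -0.149,  0.23 ]))]
blue_bowl [(0.97, array([ 0.578, -0.16 ,  0.   ])), (0.79, array([0.379, 0.271, 0.   ]))]
lemon 222 [ 0.58048351 -0.19582545  0.0551469 ] [ 0.60509522 -0.1692588   0.06761372]
flap hanging px 0
```

View pics/end.png

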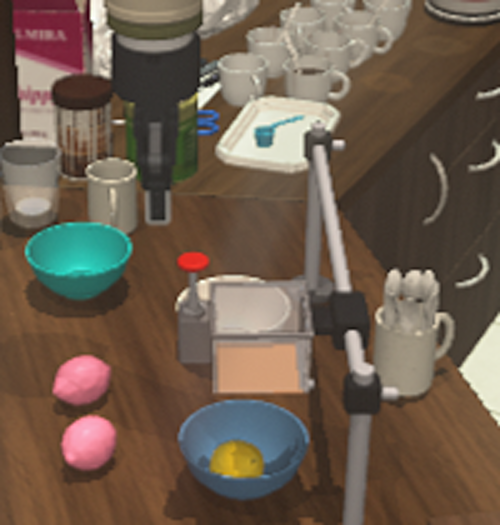

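The button is up at the same height as before, the flap is closed, the lemon lies in the blue bowl, and the arm is clear of everything.

```bash
python3 -c "
from rig import ctrl; print(ctrl.finish_job())"
```

```text
the job is handed in; nothing more can be done
None
```

The job is handed in, verdict not shown: in the last camera check (about 14 s) the lemon lay in the blue bowl, the button was back up, the flap was closed and the arm was clear, and the highest force read was about 36 N.

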